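Point out the arbor and the vice, then throw the signal lever

ROBOT

A 6-joint arm with a two-finger parallel gripper is mounted at the origin on the work surface. World frame = base frame: x ahead of the robot, y to its left, z up, the work surface at z = 0. Lengths are in m, angles in degrees, forces in N, time in s.
With the tool pointing down it reaches from about 0.25 to 0.725 m from the base axis. Payload 9.7 kg.
Tool frame: the origin (TCP) lies at the very end of the fingers, on their centre line; the grasp point (between the pads) lies 19 mm behind it; z points along the fingers, y is the direction in which the jaws open and shut (so a half turn about z gives the same grasp; the last joint's range is limited). The gripper opens to 85 mm and grips with 20 to 120 N. Pads are 22 mm wide; open, the fingers measure 114 mm over their backs; the gripper's body (76 mm by 85 mm) begins 54 mm behind the grasp point. The pads swing forward as they close: fully open they stand 13 mm farther back than shut.
Start: joints at [76.089, 4.979, 10.078, 95.1, 0, 90], TCP at [0.132, 0.534, 0.231] pointing down, gripper open.
Joint ranges: [-179.16, 179.16], [-48.56, 103.87], [-65.8, 70.77], [-126.05, 130.52], [-82.76, 87.17], [-180, 180]. Speed limits (degrees/s): [127.2, 127.2, 147.25, 180, 180, 180].

INTERFACE

Orientations are given as [roll, pitch, yaw] about the fixed x, y, z axes, in that order (R = Rz(yaw) Ry(pitch) Rx(roll)).
In Python, from workcell import bot gives the robot as it stands. The module is installed in compiled form; this text tells all that it offers.
- The arm moves only by the tool arm_command, never from a script. Its argument "increments" is a list of rows, each a list of 7 numbers: the gripper command: -1 is fully open, 1 is shut, values between are in proportion, then the shift along the tool's x, y, z in cm, then the turn, a rotation vector about the tool's x, y, z in degrees. In form: [[gripper, x, y, z, rx, ry, rz], ...]. A call has 1 to 10 rows; each row shifts and turns the commanded pose from where the row before left it, along the tool's axes as they then stand; what a row does not reach is not made up. A row lasts 1/8 s, in which the tool goes at most 62.5 mm and 10.7 degrees, less where a joint would pass 70% of its speed; a pose out of reach is approached as far as the arm can. A call is refused whole if a number of a shift passes 6.25 or a number of a turn 10.7, either way. A call with a gripper value outside its range is refused whole. The fingers move at their own pace and stop on an object; "grip_force" is the grip in N (left out, the last holds). Time passes only in rows, so rows that do not move let the fingers close. It gives the time, the measured TCP pose, the force and the opening at its end, in the units of the state.
- bot.get_obs(): the state, without advancing time (a new reading comes with each control period).
- bot.camera(name): name is "scene" or "top"; returns a dict with "color" (420x560x3 uint8, red, green, blue), "fx", "fy", "cx", "cy" (pixels), "origin" and "attitude" of the camera in the world. Camera axes: x right, y up, looking along -z (the intrinsics and any distortion apply to the point x, -y, -z); pixel columns grow to the right and rows downward; lengths in m; the calibration is good to about 2 mm. A picture is of the moment at which its call begins. There is no depth.
- bot.job_done(): hands the job in, once; it reports no verdict.
The state is a dict: "time": time; "q": joint angles; "qd": joint speeds; "joint_efforts": joint torques, N m; "ee_pos": TCP position; "tcp_rot": TCP orientation; "wrist_force": force on the tool from outside, world axes, zero at the start; "torque": the same for the moment, N m; "opening": finger opening in m.
Only numpy, scipy, OpenCV 4.12 (cv2) and the standard library are available. Lean on these libraries where they do the work, as an engineer would, in place of code of your own. Each camera call takes 0.05 s, during which the arm holds its last target. There are 200 camera calls.

TASK

Show the trainee the next set-up: with the fingertips, point from above at the brass arbor, a few centimetres over the top of its shaft, and stay there for about two seconds, then do the same over the middle of the gap between the open vice jaws, a few centimetres above the jaw tops. Then gently push the red-knobbed signal lever all the way over, away from the robot, and move clear of it. Touch neither the arbors nor the vice, do not lower the fingertips over the other two arbors, leave everything else as it is, and do not move the lever before both things have been shown.

Things in the scene. Friction and masses are not known exactly. Their poses are not given: they have to be found in the camera images.
- arbor_brass: The brass (yellow metal) tool arbor standing loose on the bench: round flange 70 mm across and 12 mm thick, hub 36 mm across up to 32 mm, then a plain upright shaft 20 mm across; 85 mm high in all, 0.6 kg. Origin: centre of its underside, z up
- arbor_brass_top (a point): centre of the top end of the brass arbor's shaft, 85 mm above the bench
- arbor_steel: A bright steel (silver grey) tool arbor standing loose on the bench: round flange 70 mm across and 12 mm thick, hub 36 mm across up to 32 mm, then a plain upright shaft 20 mm across; 85 mm high in all, 0.6 kg. Origin: centre of its underside, z up. Not to be pointed at
- arbor_steel_top (a point): centre of the top end of that arbor's shaft, 85 mm above the bench
- arbor_blue: A blue painted tool arbor standing loose on the bench: round flange 70 mm across and 12 mm thick, hub 36 mm across up to 32 mm, then a plain upright shaft 20 mm across; 85 mm high in all, 0.6 kg. Origin: centre of its underside, z up. Not to be pointed at
- arbor_blue_top (a point): centre of the top end of that arbor's shaft, 85 mm above the bench
- vice: green bench vice bolted to the bench, jaws open. Its x runs along the screw, from the handle (x = -170 mm, towards the robot) to the anvil (x = +130 mm); jaws 110 mm wide along its y; highest at 120 mm. Origin: on the bench under the middle of the gap between the jaws
- vice_gap (a point): middle of the gap between the two bright steel jaw plates, at the height of the jaws' top edges (120 mm above the bench). The gap is 50 mm along the vice's x and 110 mm along its y
- signal_base: grey switch block fixed to the bench, 70 mm along x, 50 mm along y, 25 mm high, that carries the signal lever; its origin is the centre of its underside. Its x axis points away from the robot, the way the lever is to be pushed. On its +y side a like block with a small green lamp (55 mm high) adjoins it
- signal (a joint): signal lever, rad: 0 leaning about 29 degrees towards the robot (-x of the block), 0.5 upright, 1.0 leaning 29 degrees to the far side (+x) against a hard stop. Turns about the block's y axis at 22 mm above the bench; light, steady friction (under 1 N at the ball), no spring, stays where it is left. It starts between 0 and 0.2
- signal_tip (a point): centre of the red ball, 26 mm across, at the end of the lever's thin steel rod (10 mm across), 80 mm from the pivot; 92 mm above the bench at either end of the swing, 102 mm when upright. Over the full swing it moves 77 mm along the block's x
- bucket: white open plastic bucket, 140 mm across the rim, 125 mm high, standing loose; origin at its underside. Not part of the job
- hammer: hammer lying on the bench, about 260 mm long along its x. Not part of the job
- wrench: steel spanner lying flat at the back, about 190 mm long along its x. Not part of the job
- grinder: cordless angle grinder lying to the right of the vice, about 340 mm long, up to 120 mm high. Not part of the job
Things that resemble listed ones, but are neither listed nor needed, are in the scene too. Of the things that look like the arbor_brass, take the one that is farthest to the robot's right at the start.

How it is judged:
By the outcome, as a careful person would: the job done as asked, in the order asked, and still so for the second after the job is handed in, with the robot touching nothing.
It also fails if it takes over 64 s, if anything falls off the work surface, if the arm or the gripper's body presses on something with over 40 N, if the wrist force passes 120 N, or if a joint passes its speed limit or range.

## Working session

There is one attempt and no reset: what is moved stays moved. The work goes in short steps, Python scripts to look and compute and a tool call to move; the robot and the scene stay as the last step left them, time stands still between calls to the robot, and variables do not carry over. Pictures are saved under pics/ and viewed, about 8 in all and at most 12, crops included, and the job is handed in when it is done.

Besides the shell and the picture viewer there is one more tool, called as name(argument=value, ...) on one line, values as JSON. arm_command: Moves the arm, as the interface text tells. Its arguments: {"type":"object","properties":{"increments":{"type":"array"},"grip_force":{"type":"number"}},"required":["increments"]}

```bash
mkdir -p pics; python3 - <<'E'
from workcell import bot
import cv2
for n in("scene","top"):
    c=bot.camera(n); cv2.imwrite(f"pics/{n}0.png",c["color"][:,:,::-1])
    print({k:v for k,v in c.items() if k!="color"})
print(bot.get_obs())
E
```

```text
{'fx': 480.599378636918, 'fy': 480.599378636918, 'cx': 280.43327677484405, 'cy': 215.08770464350974, 'origin': array([ 1.45006686, -0.72226456,  1.01841342]), 'attitude': array([50.02052211,  0.57092232, 51.57696213])}
{'fx': 465.5454132685578, 'fy': 465.5454132685578, 'cx': 278.35851124225445, 'cy': 204.07592694665883, 'origin': array([ 0.27313344, -0.04170177,  1.59438445]), 'attitude': array([ 10.75510773,   0.77074341, -89.0101204 ])}
{'time': 0.1, 'q': array([7.60880891e+01, 5.00783522e+00, 1.00399463e+01, 9.50988010e+01,
       5.16987504e-04, 9.00007960e+01]), 'qd': array([ 0.01772215, -0.11618882,  0.02581109, -0.07369612,  0.08906897,
        0.02530293]), 'joint_efforts': array([ 3.44182963e-04, -5.21557903e+01,  4.65654588e+01,  1.60868175e-02,
        5.10222640e-05, -1.15693933e-05]), 'ee_pos': array([0.13218717, 0.53367849, 0.23066358]), 'tcp_rot': array([-1.79933310e+02, -5.16060629e-04,  1.66087293e+02]), 'wrist_force': array([ 0.44030146,  0.08458441, -0.62603161]), 'torque': array([ 0.0145669 , -0.00992971,  0.03227952]), 'opening': 0.08537813460168775}
```

View pics/scene0.png

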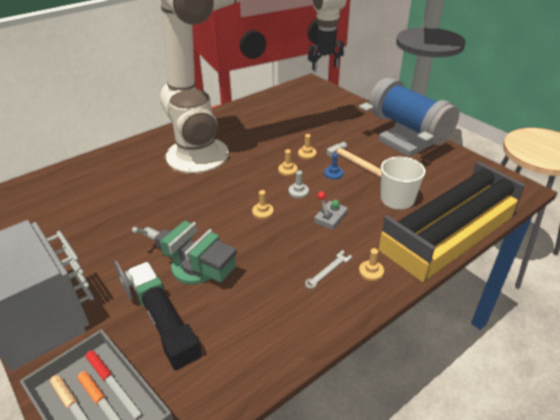

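View pics/top0.png

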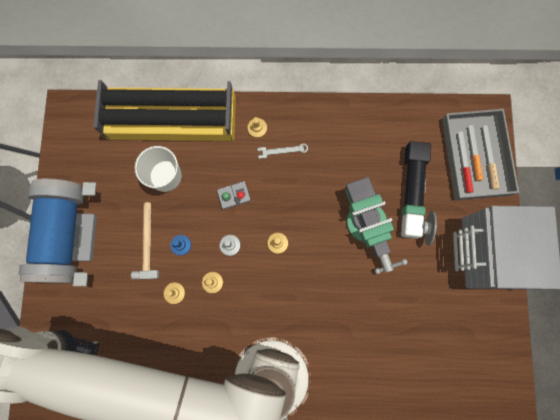

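Both views show the same layout. In the top view +x is up and robot-right is image right. The brass look-alikes are at (278,243), (212,282), (174,293) and (257,127), and the rightmost is (278,243). The vice gap is near (370,217) and the red ball near (240,195). I'll measure these next.

```bash
cat > h.py <<'E'
import numpy as np, cv2
from scipy.spatial.transform import Rotation as Ro
def ray(c,u,v):
    d=np.array([(u-c["cx"])/c["fx"],-(v-c["cy"])/c["fy"],-1.])
    return np.array(c["origin"]),Ro.from_euler("xyz",c["attitude"],degrees=True).apply(d)
def plane(c,u,v,z):
    o,d=ray(c,u,v); return o+d*(z-o[2])/d[2]
def proj(c,p):
    q=Ro.from_euler("xyz",c["attitude"],degrees=True).inv().apply(np.array(p)-c["origin"])
    return c["cx"]+c["fx"]*q[0]/-q[2], c["cy"]+c["fy"]*q[1]/q[2]
def tri(r1,r2):
    (a,d),(b,e)=r1,r2
    s=np.linalg.lstsq(np.c_[d,-e],b-a,rcond=None)[0]
    p,q=a+s[0]*d,b+s[1]*e
    return (p+q)/2,np.linalg.norm(p-q)
def blobs(c,lo,hi,roi):
    h=cv2.cvtColor(c["color"],cv2.COLOR_RGB2HSV); m=cv2.inRange(h,lo,hi)
    x0,y0,x1,y1=roi; k=np.zeros_like(m); k[y0:y1,x0:x1]=m[y0:y1,x0:x1]
    n,_,s,ce=cv2.connectedComponentsWithStats(k)
    return [(s[i].tolist(),ce[i].round(1).tolist()) for i in range(1,n) if s[i][4]>8]
E
python3 - <<'E'
from workcell import bot
from h import *
T=bot.camera("top");S=bot.camera("scene")
for n,c,r,b in(("T",T,(225,180,255,210),(262,225,295,260)),("S",S,(310,185,335,205),(245,185,280,220))):
    print(n,"red",blobs(c,(0,150,90),(8,255,255),r),"brass",blobs(c,(12,110,110),(30,255,255),b))
def crop(c,r,f): 
    x0,y0,x1,y1=r; return cv2.resize(c["color"][y0:y1,x0:x1,::-1],None,fx=f,fy=f,interpolation=cv2.INTER_CUBIC)
a=crop(T,(210,175,310,265),4); b=crop(T,(330,170,430,260),4)
d=crop(S,(240,180,340,235),4); e=crop(S,(145,205,245,285),4)
top=np.hstack([a,b]); bot_=np.zeros((240,800,3),np.uint8)
cv2.imwrite("pics/c1.png",np.vstack([top,np.hstack([d,e[:220]])]))
E
```

```text
T red [([237, 192, 7, 7, 37], [240.2, 194.6])] brass [([262, 225, 33, 35, 857], [277.5, 243.7])]
S red [([317, 191, 9, 8, 63], [321.0, 194.6])] brass [([250, 186, 25, 34, 495], [262.1, 206.8])]
```

View pics/c1.png

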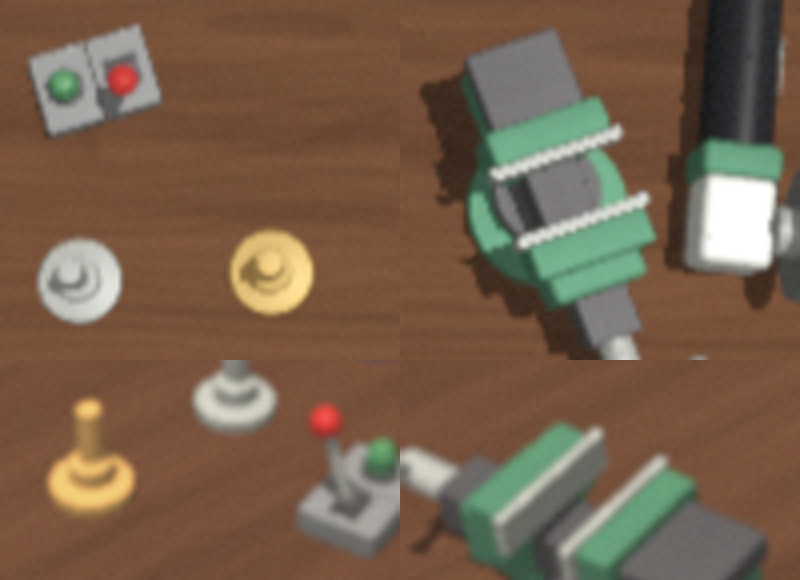

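The crop shows the brass shaft top at T(277.5,240.3) and S(262,192). Averaging the jaw plate ends puts the gap centre at T(372.5,216.5) and S(190.3,238.4). The lever leans towards the robot, and the block is yawed by about 15°.

```bash
python3 - <<'E'
from workcell import bot
from h import *
T=bot.camera("top");S=bot.camera("scene")
np.set_printoptions(precision=4,suppress=True)
print("flange",plane(T,277.6,242.8,.010),plane(T,277.4,240.2,.085))
for n,t,s,z in(("brass",(277.4,240.2),(262,191.9),.085),("gap",(372.4,216.4),(190.2,238.3),.12),("ball",(240.2,194.6),(321,194.6),.092),("steel",(210+71/4,175+271/4),(299,171),.085)):
    print(n,tri(ray(T,*t),ray(S,*s)),plane(T,*t,z))
P=lambda x,y,z:plane(T,330+x/4-.4,170+y/4-.4,z)[:2]
for a,b in(((97,175),(218,131)),((123,243),(245,199))): print("plate",P(*a,.12),P(*b,.12))
Q=lambda x,y:plane(T,210+x/4-.4,175+y/4-.4,.025)[:2]
print("block corners (both) ",[Q(*p) for p in((29,60),(137,26),(161,101),(49,136),(88,43),(105,118))])
for p in((180,244),(228,244)): print(plane(T,*p,.01))
E
```

```text
flange [ 0.4392 -0.0149  0.01  ] [ 0.4398 -0.0154  0.085 ]
brass (array([ 0.4414, -0.0131,  0.0837]), np.float64(0.0054019023223201516)) [ 0.4398 -0.0154  0.085 ]
gap (array([ 0.519 , -0.3177,  0.1143]), np.float64(0.004248451894270723)) [ 0.5171 -0.3186  0.12  ]
ball (array([0.5874, 0.1104, 0.0999]), np.float64(0.0030837055182059317)) [0.5881 0.11   0.092 ]
steel (array([0.431 , 0.1491, 0.0879]), np.float64(0.008285562249838558)) [0.429 0.146 0.085]
plate [ 0.5261 -0.2595] [ 0.5635 -0.357 ]
plate [ 0.4716 -0.2794] [ 0.5085 -0.3771]
block corners (both)  [array([0.6187, 0.1982]), array([0.6502, 0.1056]), array([0.5842, 0.0829]), array([0.5522, 0.1782]), array([0.6345, 0.1476]), array([0.5686, 0.1306])]
[0.4298 0.3187 0.01  ]
[0.4325 0.1543 0.01  ]
```

Checks against the given sizes:
- **Brass:** flange and shaft top agree at about (0.440, -0.015).
- **Gap:** about (0.517, -0.318).
- **Lever block:** centre about (0.609, 0.117), yaw about 18.5°.
- **Ball:** about 0.10 m high, which fits the joint being near 0.2.

I'll shut the fingers and turn the tool's y along the push direction (yaw 108.5).

arm_command(increments=[[1, 0, 0, 0, 0, 0, 9.6], [1, 0, 0, 0, 0, 0, 9.6], [1, 0, 0, 0, 0, 0, 9.6], [1, 0, 0, 0, 0, 0, 9.6], [1, 0, 0, 0, 0, 0, 9.6], [1, 0, 0, 0, 0, 0, 9.6]], grip_force=20)

```text
time: 1.05
ee_pos: [0.1322, 0.5338, 0.2312]
tcp_rot: [-180.0, 0.0, 108.2]
wrist_force: [-0.2, 0.4, 0.4]
opening: 0.0001
```

arm_command(increments=[[1, -3.1, 0.6, 0, 0, 0, 0], [1, -3.1, 0.6, 0, 0, 0, 0], [1, -3.1, 0.6, 0, 0, 0, 0], [1, -3.1, 0.6, 0, 0, 0, 0], [1, -3.1, 0.6, 0, 0, 0, 0], [1, -3.1, 0.6, 0, 0, 0, 0], [1, -3.1, 0.6, 0, 0, 0, 0], [1, -3.1, 0.6, 0, 0, 0, 0], [1, -3.1, 0.6, 0, 0, 0, 0], [1, -3.1, 0.6, 0, 0, 0, 0]])

```text
time: 2.3
ee_pos: [0.2878, 0.258, 0.2314]
tcp_rot: [180.0, -0.0, 108.5]
wrist_force: [0.5, 0.6, 0.3]
opening: -0.0002
```

arm_command(increments=[[1, -3.1, 0.6, 0, 0, 0, 0], [1, -3.1, 0.6, 0, 0, 0, 0], [1, -3.1, 0.6, 0, 0, 0, 0], [1, -3.1, 0.6, 0, 0, 0, 0], [1, -3.1, 0.6, 0, 0, 0, 0], [1, -3.1, 0.6, 0, 0, 0, 0], [1, -3.1, 0.6, 0, 0, 0, 0], [1, -3.1, 0.6, 0, 0, 0, 0], [1, -3.1, 0.6, 0, 0, 0, 0], [1, 0, 0, 0, 0, 0, 0]])

```text
time: 3.55
ee_pos: [0.4276, 0.0101, 0.231]
tcp_rot: [-180.0, 0.0, 108.3]
wrist_force: [-0.6, 0.2, -0.9]
opening: -0.0
```

arm_command(increments=[[1, -1.4, 0.2, 0, 0, 0, 0], [1, -1.4, 0.2, 0, 0, 0, 0], [1, 0, 0, 2, 0, 0, 0], [1, 0, 0, 2, 0, 0, 0], [1, 0, 0, 2, 0, 0, 0], [1, 0, 0, 1, 0, 0, 0], [1, 0, 0, 0, 0, 0, 0]])

```text
time: 4.42
ee_pos: [0.4396, -0.0139, 0.161]
tcp_rot: [-180.0, -0.0, 108.5]
wrist_force: [-0.9, 0.5, -0.4]
opening: 0.0001
```

```bash
python3 - <<'E'
from workcell import bot
import cv2,numpy as np
T=bot.camera("top")["color"];S=bot.camera("scene")["color"]
f=lambda a:cv2.resize(a[:,:,::-1],None,fx=3,fy=3,interpolation=cv2.INTER_CUBIC)
cv2.imwrite("pics/c2.png",np.hstack([f(T[170:290,215:335]),f(S[110:230,200:330])]))
E
```

```text
(no output)
```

View pics/c2.png

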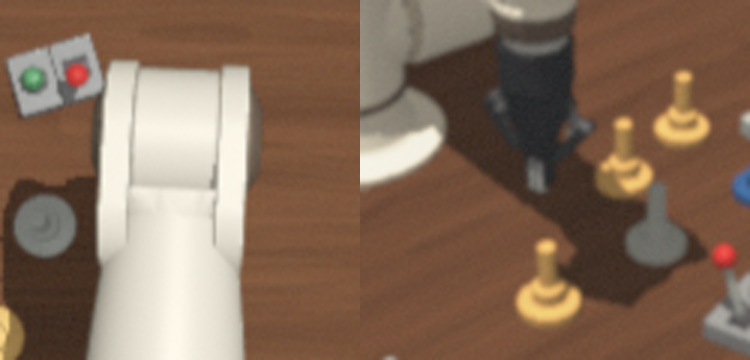

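The fingertips are above the brass shaft. The tip is at crop (537,190) and the shaft top at (546,242). I'll check the small offset numerically.

```bash
python3 - <<'E'
from workcell import bot
from h import *
S=bot.camera("scene"); p=bot.get_obs()["ee_pos"]
print("tip pred",proj(S,p),"seen",(200+(537-360)/3,110+190/3))
for q in((.4396,-.0152,.085),(.4414,-.0131,.085)): print("top pred",proj(S,q),"seen",(200+(546-360)/3,110+242/3))
E
```

```text
tip pred (np.float64(259.80825130251384), np.float64(171.81740136316665)) seen (259.0, 173.33333333333334)
top pred (np.float64(260.28212114317074), np.float64(191.67572260378878)) seen (262.0, 190.66666666666669)
top pred (np.float64(261.14143279829216), np.float64(191.68869376704433)) seen (262.0, 190.66666666666669)
```

arm_command(increments=[[1, 0.1, 0.2, 1, 0, 0, 0], [1, 0, 0, 1, 0, 0, 0], [1, 0, 0, 1, 0, 0, 0], [1, 0, 0, 1, 0, 0, 0], [1, 0, 0, 0, 0, 0, 0], [1, 0, 0, 0, 0, 0, 0], [1, 0, 0, 0, 0, 0, 0], [1, 0, 0, 0, 0, 0, 0], [1, 0, 0, 0, 0, 0, 0], [1, 0, 0, 0, 0, 0, 0]])

```text
time: 5.82
ee_pos: [0.4414, -0.0123, 0.1213]
tcp_rot: [180.0, 0.0, 108.5]
wrist_force: [0.2, 0.2, 0.6]
opening: 0.0001
```

arm_command(increments=[[1, 0, 0, 0, 0, 0, 0], [1, 0, 0, 0, 0, 0, 0], [1, 0, 0, 0, 0, 0, 0], [1, 0, 0, 0, 0, 0, 0], [1, 0, 0, 0, 0, 0, 0], [1, 0, 0, 0, 0, 0, 0], [1, 0, 0, 0, 0, 0, 0], [1, 0, 0, 0, 0, 0, 0], [1, 0, 0, 0, 0, 0, 0], [1, 0, 0, 0, 0, 0, 0]])

```text
time: 7.08
ee_pos: [0.4414, -0.0123, 0.1213]
tcp_rot: [180.0, -0.0, 108.5]
wrist_force: [0.3, -0.3, 0.1]
opening: -0.0002
```

arm_command(increments=[[1, 0, 0, 0, 0, 0, 0], [1, 0, 0, 0, 0, 0, 0], [1, 0, 0, 0, 0, 0, 0], [1, 0, 0, 0, 0, 0, 0], [1, 0, 0, -2, 0, 0, 0], [1, 0, 0, -3, 0, 0, 0], [1, 0, 0, -3, 0, 0, 0], [1, 0, 0, -3, 0, 0, 0], [1, 0, 0, 0, 0, 0, 0]])

```text
time: 8.2
ee_pos: [0.4422, -0.0123, 0.2334]
tcp_rot: [179.8, 0.1, 108.5]
wrist_force: [0.1, -0.7, -0.8]
opening: 0.0001
```

arm_command(increments=[[1, -3.1, -0.25, 0, 0, 0, 0], [1, -3.1, -0.25, 0, 0, 0, 0], [1, -3.1, -0.25, 0, 0, 0, 0], [1, -3.1, -0.25, 0, 0, 0, 0], [1, -3.1, -0.25, 0, 0, 0, 0], [1, -3.1, -0.25, 0, 0, 0, 0], [1, -3.1, -0.25, 0, 0, 0, 0], [1, -3.1, -0.25, 0, 0, 0, 0], [1, -3.1, -0.25, 0, 0, 0, 0], [1, -3.1, -0.25, 0, 0, 0, 0]])

```text
time: 9.45
ee_pos: [0.5159, -0.3151, 0.23]
tcp_rot: [-179.9, -0.1, 108.5]
wrist_force: [0.2, 0.2, 0.8]
opening: -0.0003
```

arm_command(increments=[[1, 0, 0, 1, 0, 0, 0], [1, 0, 0, 1.5, 0, 0, 0], [1, 0, 0, 1.5, 0, 0, 0], [1, 0, 0, 0, 0, 0, 0], [1, 0, 0, 0, 0, 0, 0]])

```text
time: 10.07
ee_pos: [0.516, -0.3138, 0.1917]
tcp_rot: [180.0, 0.0, 108.5]
wrist_force: [-0.4, -0.5, -0.5]
opening: -0.0002
```

```bash
python3 - <<'E'
from workcell import bot
from h import *
Tc=bot.camera("top");Sc=bot.camera("scene");T=Tc["color"];S=Sc["color"];p=bot.get_obs()["ee_pos"]
print(p,proj(Sc,p),proj(Sc,(.517,-.318,.12)))
f=lambda a:cv2.resize(a[:,:,::-1],None,fx=3,fy=3,interpolation=cv2.INTER_CUBIC)
cv2.imwrite("pics/c3.png",np.hstack([f(T[150:290,310:440]),f(S[160:300,130:260])]))
E
```

```text
[ 0.51619408 -0.31413773  0.19208235] (np.float64(186.23044518506916), np.float64(215.87326734628687)) (np.float64(188.69152650598147), np.float64(236.4921475491284))
```

View pics/c3.png

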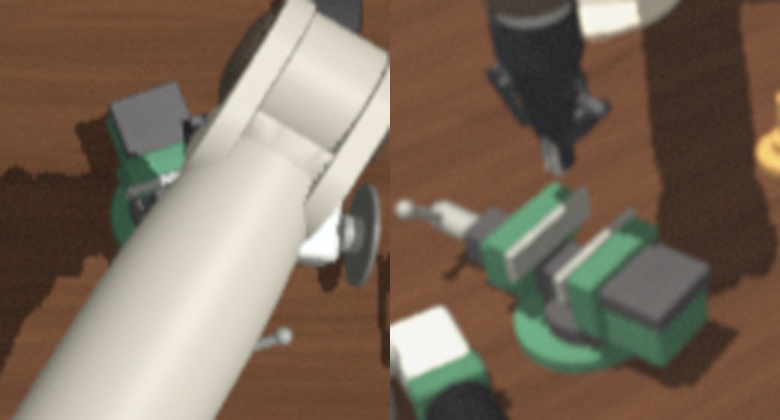

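The tip is seen at its predicted pixel, (186,216). The gap centre is near (190,238), so I'll shift a few millimetres, descend to about 37 mm over the jaw tops and hold.

arm_command(increments=[[1, -0.5, 0.3, 0, 0, 0, 0], [1, 0, 0, 1, 0, 0, 0], [1, 0, 0, 1.5, 0, 0, 0], [1, 0, 0, 1, 0, 0, 0], [1, 0, 0, 0, 0, 0, 0], [1, 0, 0, 0, 0, 0, 0], [1, 0, 0, 0, 0, 0, 0], [1, 0, 0, 0, 0, 0, 0], [1, 0, 0, 0, 0, 0, 0], [1, 0, 0, 0, 0, 0, 0]])

```text
time: 11.42
ee_pos: [0.5204, -0.318, 0.1563]
tcp_rot: [180.0, 0.0, 108.5]
wrist_force: [-0.3, -0.2, 0.9]
opening: 0.0002
```

arm_command(increments=[[1, 0, 0, 0, 0, 0, 0], [1, 0, 0, 0, 0, 0, 0], [1, 0, 0, 0, 0, 0, 0], [1, 0, 0, 0, 0, 0, 0], [1, 0, 0, 0, 0, 0, 0], [1, 0, 0, 0, 0, 0, 0], [1, 0, 0, 0, 0, 0, 0], [1, 0, 0, 0, 0, 0, 0], [1, 0, 0, 0, 0, 0, 0], [1, 0, 0, 0, 0, 0, 0]])

```text
time: 12.68
ee_pos: [0.5204, -0.318, 0.1563]
tcp_rot: [180.0, 0.0, 108.5]
wrist_force: [-0.3, -0.3, 0.3]
opening: -0.0
```

arm_command(increments=[[1, 0, 0, 0, 0, 0, 0], [1, 0, 0, 0, 0, 0, 0], [1, 0, 0, 0, 0, 0, 0], [1, 0, 0, 0, 0, 0, 0], [1, 0, 0, -2, 0, 0, 0], [1, 0, 0, -3, 0, 0, 0], [1, 0, 0, -3, 0, 0, 0], [1, 0, 0, 0, 0, 0, 0]])

```text
time: 13.68
ee_pos: [0.5211, -0.3185, 0.2389]
tcp_rot: [179.8, 0.2, 108.5]
wrist_force: [-0.4, -0.6, 0.6]
opening: 0.0
```

arm_command(increments=[[1, 2.75, 0.95, 0, 0, 0, 0], [1, 2.75, 0.95, 0, 0, 0, 0], [1, 2.75, 0.95, 0, 0, 0, 0], [1, 2.75, 0.95, 0, 0, 0, 0], [1, 2.75, 0.95, 0, 0, 0, 0], [1, 2.75, 0.95, 0, 0, 0, 0], [1, 2.75, 0.95, 0, 0, 0, 0], [1, 2.75, 0.95, 0, 0, 0, 0], [1, 2.75, 0.95, 0, 0, 0, 0], [1, 2.75, 0.95, 0, 0, 0, 0]])

```text
time: 14.92
ee_pos: [0.523, -0.0261, 0.2352]
tcp_rot: [-179.9, -0.0, 108.5]
wrist_force: [-0.3, -0.9, 0.6]
opening: -0.0
```

arm_command(increments=[[1, 2.75, 0.95, 0, 0, 0, 0], [1, 2.75, 0.95, 0, 0, 0, 0], [1, 2.75, 0.95, 0, 0, 0, 0], [1, 2.75, 0.95, 0, 0, 0, 0], [1, 0, 0, 0, 0, 0, 0], [1, 0, 0, 3, 0, 0, 0], [1, 0, 0, 3, 0, 0, 0], [1, 0, 0, 3, 0, 0, 0], [1, 0, 0, 0, 0, 0, 0]])

```text
time: 16.05
ee_pos: [0.523, 0.0883, 0.1438]
tcp_rot: [-179.7, -0.0, 108.5]
wrist_force: [0.4, 0.3, 0.1]
opening: 0.0002
```

```bash
python3 - <<'E'
from workcell import bot
from h import *
Sc=bot.camera("scene");S=Sc["color"];p=bot.get_obs()["ee_pos"]
print(p,proj(Sc,p),blobs(Sc,(0,150,90),(8,255,255),(305,180,345,215)))
cv2.imwrite("pics/c4.png",cv2.resize(S[120:240,230:370,::-1],None,fx=4,fy=4,interpolation=cv2.INTER_CUBIC))
E
```

```text
[0.52384799 0.08859041 0.14572314] (np.float64(302.29362848047435), np.float64(176.13569111709253)) [([317, 190, 9, 10, 68], [320.9, 194.6])]
```

View pics/c4.png

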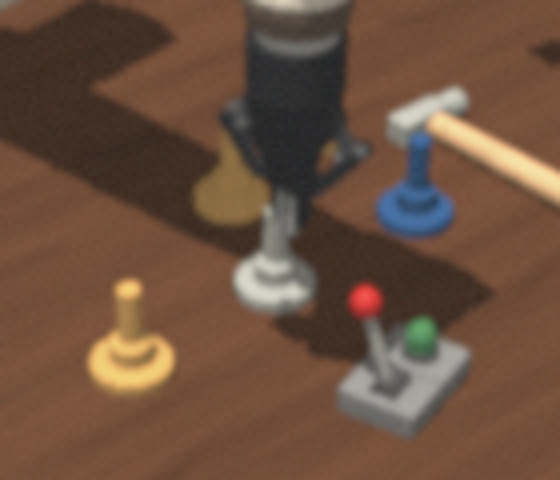

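The scene image shows the fingertips behind the lever, clear of the steel arbor, with the ball still at (321,195). I'll lower the tips and push gently.

arm_command(increments=[[1, 0, 0, 1.5, 0, 0, 0], [1, 0, 0, 2, 0, 0, 0], [1, 0, 0, 1.5, 0, 0, 0], [1, 0, 0, 1, 0, 0, 0], [1, 0, 0, 0, 0, 0, 0], [1, 0, 0.6, 0, 0, 0, 0], [1, 0, 0.6, 0, 0, 0, 0], [1, 0, 0.6, 0, 0, 0, 0], [1, 0, 0.6, 0, 0, 0, 0], [1, 0, 0.6, 0, 0, 0, 0]])

```text
time: 17.35
ee_pos: [0.5533, 0.099, 0.0863]
tcp_rot: [-180.0, 0.0, 108.5]
wrist_force: [-0.0, -0.6, 0.0]
opening: -0.0002
```

arm_command(increments=[[1, 0, 0.5, 0, 0, 0, 0], [1, 0, 0.5, 0, 0, 0, 0], [1, 0, 0.5, 0, 0, 0, 0], [1, 0, 0.5, 0, 0, 0, 0], [1, 0, 0.5, 0, 0, 0, 0], [1, 0, 0.5, 0, 0, 0, 0], [1, 0, 0.5, 0, 0, 0, 0], [1, 0, 0.5, 0, 0, 0, 0], [1, 0, 0, 0, 0, 0, 0]])

```text
time: 18.48
ee_pos: [0.5912, 0.1116, 0.0861]
tcp_rot: [180.0, 0.0, 108.5]
wrist_force: [-0.1, 0.3, 0.4]
opening: 0.0002
```

```bash
python3 - <<'E'
from workcell import bot
from h import *
Sc=bot.camera("scene");S=Sc["color"];p=bot.get_obs()["ee_pos"]
B=blobs(Sc,(0,150,90),(8,255,255),(305,180,365,215));print(p,bot.get_obs()["wrist_force"],B)
print([plane(Sc,*b[1],.1) for b in B])
for d in(-.0225,0,.0385): print(d,proj(Sc,(.6094+.948*d,.1167+.317*d,.022+np.sqrt(.0064-d*d))))
cv2.imwrite("pics/c5.png",cv2.resize(S[140:240,270:390,::-1],None,fx=4,fy=4,interpolation=cv2.INTER_CUBIC))
E
```

```text
[0.5909808  0.11155159 0.08611586] [-0.04850424 -0.44005853  0.02393786] [([325, 194, 9, 7, 52], [329.2, 197.0])]
[array([0.61328679, 0.12336144, 0.1       ])]
-0.0225 (np.float64(320.4327501122138), np.float64(195.1837190732828))
0 (np.float64(326.8025565764839), np.float64(196.7265824256724))
0.0385 (np.float64(337.60082941604867), np.float64(203.35353994055953))
```

View pics/c5.png

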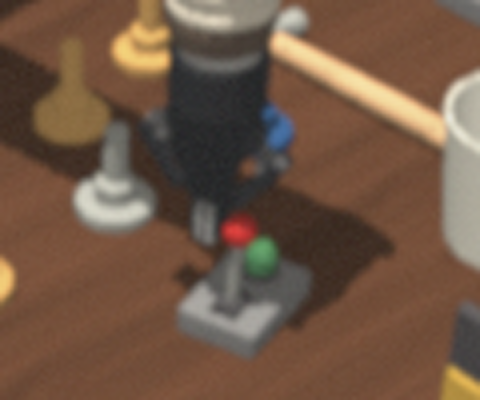

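The lever is now about upright at (329,197), the contact is gentle, and about 30 mm of travel remains.

arm_command(increments=[[1, 0, 0.4, 0, 0, 0, 0], [1, 0, 0.4, 0, 0, 0, 0], [1, 0, 0.4, 0, 0, 0, 0], [1, 0, 0.3, 0, 0, 0, 0], [1, 0, 0.3, 0, 0, 0, 0], [1, 0, 0.3, 0, 0, 0, 0], [1, 0, 0.2, 0, 0, 0, 0], [1, 0, 0.2, 0, 0, 0, 0], [1, 0, 0, 0, 0, 0, 0]])

```text
time: 19.65
ee_pos: [0.6147, 0.1195, 0.0863]
tcp_rot: [180.0, -0.0, 108.5]
wrist_force: [0.5, -0.7, 0.1]
opening: 0.0001
```

arm_command(increments=[[1, 0, 0.2, 0, 0, 0, 0], [1, 0, 0.1, 0, 0, 0, 0], [1, 0, 0, 0, 0, 0, 0]])

```text
time: 20.02
ee_pos: [0.6175, 0.1204, 0.0862]
tcp_rot: [-180.0, 0.0, 108.5]
wrist_force: [-0.7, 0.3, -0.2]
opening: 0.0003
```

arm_command(increments=[[1, 0, 0.1, 0, 0, 0, 0], [1, 0, 0.1, 0, 0, 0, 0], [1, 0, 0, 0, 0, 0, 0]])

```text
time: 20.4
ee_pos: [0.6194, 0.121, 0.0863]
tcp_rot: [180.0, -0.0, 108.5]
wrist_force: [0.7, -0.1, -0.8]
opening: -0.0005
```

```bash
python3 - <<'E'
from workcell import bot
from h import *
Sc=bot.camera("scene");p=bot.get_obs()
print(p["ee_pos"],p["wrist_force"],blobs(Sc,(0,150,90),(8,255,255),(305,180,365,215)))
E
```

```text
[0.61935628 0.1210136  0.08631211] [ 0.20672773 -0.7443422  -0.70627145] [([334, 198, 9, 8, 52], [337.9, 201.8])]
```

arm_command(increments=[[1, 0, 0.1, 0, 0, 0, 0], [1, 0, 0.1, 0, 0, 0, 0], [1, 0, 0, 0, 0, 0, 0]])

```text
time: 20.82
ee_pos: [0.6213, 0.1217, 0.0863]
tcp_rot: [180.0, 0.0, 108.5]
wrist_force: [-0.1, 0.2, 0.4]
opening: -0.0001
```

arm_command(increments=[[1, 0, 0.1, 0, 0, 0, 0], [1, 0, 0.1, 0, 0, 0, 0], [1, 0, 0, 0, 0, 0, 0]])

```text
time: 21.2
ee_pos: [0.6232, 0.1223, 0.0863]
tcp_rot: [180.0, 0.0, 108.5]
wrist_force: [-0.9, -0.7, -0.6]
opening: 0.0001
```

arm_command(increments=[[1, 0, 0.1, 0, 0, 0, 0], [1, 0, 0.1, 0, 0, 0, 0], [1, 0, 0, 0, 0, 0, 0]])

```text
time: 21.58
ee_pos: [0.625, 0.1229, 0.0863]
tcp_rot: [-180.0, 0.0, 108.5]
wrist_force: [-1.5, -0.2, -0.4]
opening: 0.0001
```

```bash
python3 - <<'E'
from workcell import bot
from h import *
Sc=bot.camera("scene");p=bot.get_obs()
print(p["ee_pos"],p["wrist_force"],blobs(Sc,(0,150,90),(8,255,255),(305,180,365,215)))
E
```

```text
[0.62499299 0.12288534 0.08628277] [-1.05870392 -0.18923908 -0.10627214] [([336, 199, 7, 9, 48], [339.0, 203.1])]
```

arm_command(increments=[[1, 0, 0.1, 0, 0, 0, 0], [1, 0, 0.1, 0, 0, 0, 0], [1, 0, 0, 0, 0, 0, 0]])

```text
time: 22.0
ee_pos: [0.6255, 0.1231, 0.0861]
tcp_rot: [-179.8, -0.0, 108.5]
wrist_force: [-8.9, -2.7, 2.4]
opening: -0.0002
```

arm_command(increments=[[1, 0, 0.1, 0, 0, 0, 0], [1, 0, 0, 0, 0, 0, 0]])

```text
time: 22.25
ee_pos: [0.6257, 0.1232, 0.086]
tcp_rot: [-179.7, -0.0, 108.5]
wrist_force: [-12.6, -3.5, 4.3]
opening: 0.0
```

The force has risen to about 13 N along −x, so the lever is on its hard stop. I'll back straight off and then lift.

arm_command(increments=[[1, 0, -0.5, 0, 0, 0, 0], [1, 0, -1, 0, 0, 0, 0], [1, 0, -1.5, 0, 0, 0, 0], [1, 0, -1.5, 0, 0, 0, 0], [1, 0, -1.5, 0, 0, 0, 0], [1, 0, -1, -1, 0, 0, 0], [1, 0, 0, -3, 0, 0, 0], [1, 0, 0, -4, 0, 0, 0], [1, 0, 0, -4, 0, 0, 0], [1, 0, 0, -2, 0, 0, 0]])

```text
time: 23.5
ee_pos: [0.5619, 0.1017, 0.2297]
tcp_rot: [179.8, 0.0, 108.5]
wrist_force: [0.6, 0.5, -0.5]
opening: -0.0001
```

arm_command(increments=[[1, -3, -1, 0, 0, 0, 0], [1, -3, -1, 0, 0, 0, 0], [1, -3, -1, 0, 0, 0, 0], [1, -2, 0, 0, 0, 0, 0], [1, 0, 0, 0, 0, 0, 0], [1, 0, 0, 0, 0, 0, 0]])

```text
time: 24.25
ee_pos: [0.568, -0.0116, 0.2264]
tcp_rot: [180.0, -0.0, 108.5]
wrist_force: [-0.1, -0.0, -1.0]
opening: 0.0001
```

```bash
python3 - <<'E'
from workcell import bot
from h import *
Sc=bot.camera("scene");S=Sc["color"];p=bot.get_obs()
Tc=bot.camera("top")
bs,bt=[blobs(c,(0,150,90),(8,255,255),r) for c,r in((Sc,(305,180,365,215)),(Tc,(225,160,260,210)))]
print(p["ee_pos"],p["wrist_force"],bs,bt)
if bs and bt: print(tri(ray(Tc,*bt[0][1]),ray(Sc,*bs[0][1])))
cv2.imwrite("pics/s6.png",cv2.resize(S[:,:,::-1],(784,588)))
E
```

```text
[ 0.56795765 -0.01142721  0.22632175] [ 0.02585829 -0.42840505 -0.71939204] [([336, 199, 7, 8, 48], [339.2, 202.6])] [([231, 173, 9, 9, 59], [234.8, 176.8])]
(array([0.64849691, 0.13080641, 0.09531681]), np.float64(0.003099059829113364))
```

View pics/s6.png

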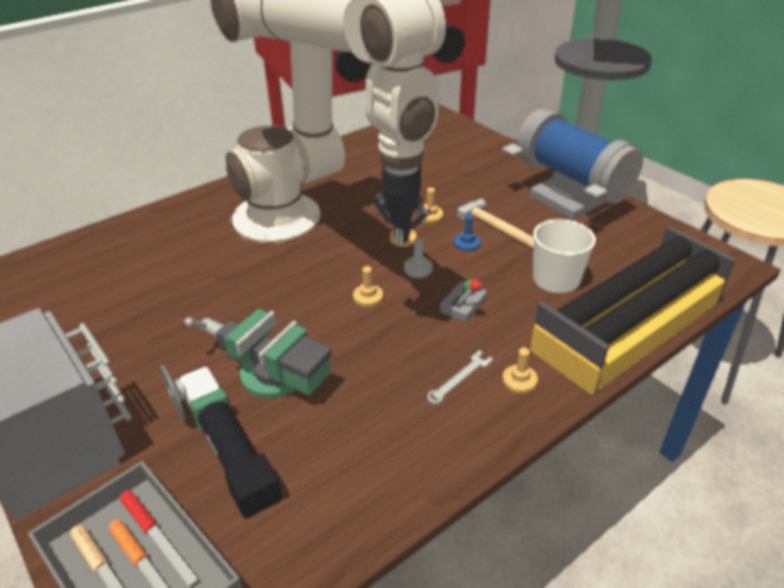

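The lever leans to the far side, with the ball at (0.648, 0.131, 0.095) against the expected (0.646, 0.129, 0.092). The arm is clear and everything else looks unmoved.

```bash
python3 -c "
from workcell import bot
print(bot.job_done())"
```

```text
the job is handed in; nothing more can be done
None
```

The job is done and handed in at about 24 s of the 64 s allowed; the hand-in reports no verdict.

- **Brass arbor:** I pointed with shut fingertips about 36 mm over the top of the rightmost brass arbor for about 2.5 s.
- **Vice gap:** I did the same about 36 mm above the jaw tops, over the middle of the gap, again for about 2.5 s.
- **Lever:** I then pushed it over gently until it met its hard stop, where the wrist force reached about 14 N. I backed off and moved clear.

**Last checks:** the red ball was at (0.648, 0.131, 0.095) m, within about 4 mm of where the stop should put it. The wrist force was back near zero, and the arbors, vice and other items looked unmoved in the scene picture.

**Where checks disagreed:** the two cameras differed by 3–8 mm on the measured points. I pointed between the two estimates, so the fingertips may be a few millimetres off the exact centres.

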